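Lock the two halves of a monitor riser with a hexagon key

TASK

The monitor riser lies upside down on the desk with its two halves still a few millimetres apart. Take the red T-handle hexagon key from its stand, seat it fully in the recessed lock beside the seam and turn it clockwise, letting go and regrasping as needed, until the lock stops and the seam is shut. Leave the key standing in the lock for my final check, and do not disturb the tape measure, clip tin, screwdriver and mouse.

Things in the scene. Friction and masses are not known exactly. Their poses are not given: they have to be found in the camera images.
- hex_key: T-handle hexagon key, 136 mm tall, 0.18 kg. Origin at the centre of the lower tip, z up along the shank. The steel shank is a hexagon 14 mm across flats, with flats facing its own x axis and every 60 degrees from it (2 mm lead-in bevel at the tip). The red handle bar lies along x: 110 mm long, 18 mm wide (y), 22 mm high, centred 125 mm above the tip. It starts upright in the stand
- key_stand: heavy fixed wooden block, 64 x 104 mm, 56 mm high (z up from the desk), with one round hole for the key, 19 mm wide and 48 mm deep, at x = 0, y = -18 mm; three short hexagon bits stand in it at y = +33 mm, up to 74 mm high
- riser: dark wooden half of the upside-down riser that holds the lock, fixed, z up from the desk; 160 x 140 mm, 34 mm thick. Origin on the desk under the middle of the seam edge; this half reaches from x = 0 to -160 mm, the other half lies on the +x side. At the outer corners of both halves stand round feet, 84 mm high above the desk
- lock_mouth (a point): centre of the mouth of the lock, in the riser's frame at x = -38 mm, 38 mm above the desk: a silver collar 42 mm wide, dished from 27 mm down to a round bore of 20 mm; the hexagon socket begins 19 mm below this point with a countersunk lip 3 mm deep and ends on a floor 33 mm below it. The key seated in it stands upright with its tip 5 mm above the desk
- lock (a joint): turn of the lock's brass hexagon socket (14.8 mm across flats), clockwise from above positive, rad: starts between 0 and 0.4, hard stop at 2.618 (locked). At 0 two of its flats face the riser's x axis; it resists with about 0.06 N m and stays where it is left. The key has about 0.1 rad of play to either side in it, and can be dropped in at any sixth of a turn
- riser_half (a joint): how far the lock has drawn the other half towards the seam, m: 0 = seam 6 mm open, 0.006 = shut. It is driven by the lock in proportion to its turn and is not meant to be pushed by hand
- tape_measure: orange tape measure, 66 x 76 x 31 mm, loose, origin under its middle; leave alone
- clip_tin: round tin, 68 mm wide, 24 mm high, loose, origin under its middle; leave alone
- screwdriver: small blue screwdriver, 158 mm long along x, 18 mm thick, loose, origin under its middle; leave alone
- mouse: white mouse, 114 mm along x, 57 mm wide, 22 mm high, loose, origin under its middle; leave alone
Not all that is in view belongs to the job. There is more than one size of the hex_key; the job needs the larger.

How it is judged:
By the outcome, as a careful person would: the job done as asked, in the order asked, and still so for the second after the job is handed in, with the robot touching nothing.
It also fails if it takes over 51 s, if anything falls off the work surface, if the arm or the gripper's body presses on something with over 40 N, if the wrist force passes 120 N, or if a joint passes its speed limit or range.

ROBOT

A 6-joint arm with a two-finger parallel gripper is mounted at the origin on a cart in front of the work surface, level with it; the furniture and walls round the work are solid. World frame = base frame: x ahead of the robot, y to its left, z up, the work surface at z = 0. Lengths are in mm, angles in degrees, forces in N, time in s.
With the tool pointing down it reaches from about 400 to 925 mm from the base axis. Payload 12.5 kg.
Tool frame: the origin (TCP) lies midway between the tips of the shut fingers; the grasp point (between the pads) lies 19 mm behind it; z points along the fingers, y is the line along which they close (so a half turn about z gives the same grasp; the last joint's range is limited). The gripper opens to 95 mm and grips with 3 to 60 N. Pads are 20 mm wide; open, the fingers measure 119 mm over their backs; the gripper's body (75 mm by 180 mm) begins 59 mm behind the grasp point.
Start: joints at [-6.05, 28.126, 89.318, -0, 62.55, -6.05], TCP at [625.017, 0.021, 214.661] pointing down, gripper open.
Joint ranges: [-177.58, 177.58], [-47.91, 125.51], [2.72, 160], [-65.01, 245.01], [3.68, 167.84], [-153.87, 153.87]. Speed limits (degrees/s): [127.2, 127.2, 159.86, 180, 180, 180].

INTERFACE

Orientations are given as a 3x3 rotation matrix whose columns are the frame's x, y, z axes.
In Python, from station import * gives the robot as it stands. The module is installed in compiled form; this text tells all that it offers.
- The arm moves only by the shell command python3 -m jog 'ROWS'. ROWS is JSON, one flat list of numbers, 5 for each row, row after row: the shift along the world's x, y, z in cm, then the turn about the world's z in degrees, then the opening, from 0 (shut) to 1 (fully open). In form: [dx, dy, dz, turn, fingers, dx, dy, dz, turn, fingers, ...]. A call has 1 to 10 rows; each row shifts and turns the commanded pose from where the row before left it; what a row does not reach is not made up. A row lasts 1/8 s, in which the tool goes at most 62.5 mm and 10.7 degrees, less where a joint would pass 70% of its speed; a pose out of reach is approached as far as the arm can. A call is refused whole if a number of a shift passes 6.25 or a number of a turn 10.7, either way. A call with a gripper value outside its range is refused whole. The fingers move at their own pace and stop on an object; the grip force is fixed at half the most. Time passes only in rows, so rows that do not move let the fingers close. It gives the time, the measured TCP pose, the force, the opening and the grip force at its end, in the units of the state.
- get_obs(): the state, without advancing time (a new reading comes with each control period).
- snapshot(name): name is "scene" or "side" or "wrist"; returns a dict with "img" (400x640x3 uint8, red, green, blue), "depth" (400x640 float32, mm along the optical axis (not along the pixel's ray), 0 where there is no reading), "camera_matrix" (3x3 intrinsics, pixels), "D" ([k1, k2, p1, p2, k3] as OpenCV has them; the pictures are not rectified), "origin" and "orientation" of the camera in the world; the wrist camera has in their place "T_tool_cam" (4x4, takes a point from camera to tool coordinates, whose origin is the TCP and whose axes are the flange's). Camera axes: x right, y down, z forward; pixel columns grow to the right and rows downward; lengths in mm; the calibration is good to about 2 mm. A picture is of the moment at which its call begins: read the wrist's pose just before it.
- sign_off(): hands the job in; it is judged then, once.
The state is a dict: "time_s": time; "qpos": joint angles; "qd": joint speeds; "effort": joint torques, N m; "ee_pos": TCP position; "ee_rot": TCP orientation; "wrist_force": force on the tool from outside, world axes, zero at the start; "moment": the same for the moment, N m; "gripper_width": opening from 0.0 (shut) to 1.0 (fully open); "grasp_force": force on a finger pad.
Only numpy, scipy, OpenCV 4.12 (cv2) and the standard library are available. Lean on these libraries where they do the work, as an engineer would, in place of code of your own. Each camera call takes 0.05 s, during which the arm holds its last target. There are 200 camera calls.

## Working session

There is one attempt and no reset: what is moved stays moved. The work goes in short steps, Python scripts to look and compute and a shell command to move; the robot and the scene stay as the last step left them, time stands still between calls to the robot, and variables do not carry over. Pictures are saved under pics/ and viewed, at most 10 in all, crops included, and the job is handed in when it is done.

```bash
mkdir -p pics; cat > h.py <<'E'
from station import *
import numpy as np, cv2
def snap(n):
    o=get_obs(); s=snapshot(n)
    if n=='wrist':
        T=np.eye(4);T[:3,:3]=np.array(o['ee_rot']);T[:3,3]=o['ee_pos'];M=T@np.array(s['T_tool_cam'])
    else:
        M=np.eye(4);M[:3,:3]=np.array(s['orientation']);M[:3,3]=s['origin']
    return s,M
def cloud(s,M):
    h,w=s['depth'].shape;u,v=np.meshgrid(np.arange(w),np.arange(h))
    p=cv2.undistortPoints(np.stack([u,v],-1).reshape(-1,1,2).astype(float),np.array(s['camera_matrix']),np.array(s['D'])).reshape(h,w,2)
    d=s['depth'].astype(float);P=np.dstack([p[...,0]*d,p[...,1]*d,d])@M[:3,:3].T+M[:3,3]
    P[d==0]=np.nan;return P
def save(n,s): cv2.imwrite('pics/'+n,s['img'][...,::-1])
E
python3 - <<'E'
from h import *
a,A=snap('scene');b,B=snap('side')
save('a.png',a);save('b.png',b)
np.savez('s0.npz',pa=cloud(a,A),pb=cloud(b,B),ia=a['img'],ib=b['img'])
print(A,B); print(get_obs())
E
```

```text
[[-6.14693390e-01 -4.79827940e-01  6.26032894e-01 -3.44986658e+02]
 [-7.88555161e-01  3.55478276e-01 -5.01812667e-01  6.79839313e+02]
 [ 1.82426441e-02 -8.02122399e-01 -5.96880945e-01  8.18024270e+02]
 [ 0.00000000e+00  0.00000000e+00  0.00000000e+00  1.00000000e+00]] [[ 9.15788222e-02 -4.23832838e-01  9.01098798e-01 -6.87388518e+02]
 [-9.95794563e-01 -4.12960947e-02  8.17791038e-02 -4.48004636e+01]
 [ 2.55119159e-03 -9.04798518e-01 -4.25832283e-01  6.25343649e+02]
 [ 0.00000000e+00  0.00000000e+00  0.00000000e+00  1.00000000e+00]]
{'time_s': 0.1, 'qpos': array([-6.05231111e+00,  2.81610549e+01,  8.93473231e+01, -2.38050370e-03,
        6.25522136e+01, -6.05163794e+00]), 'qd': array([ 0.07963536, -0.13086999, -0.02789933,  0.00149458,  0.00624166,
        0.0020094 ]), 'effort': array([ 2.47082615e-03, -6.13621187e+01, -2.58604574e+01,  6.93451893e-02,
        4.70101309e-02, -2.07912552e-05]), 'ee_pos': array([6.24764662e+02, 1.71227785e-02, 2.14112138e+02]), 'ee_rot': array([[-7.38187965e-06,  9.99999443e-01, -1.05551432e-03],
       [ 9.99999997e-01,  7.46087438e-06,  7.48361206e-05],
       [ 7.48439540e-05, -1.05551377e-03, -9.99999440e-01]]), 'wrist_force': array([-0.20529032, -0.06704501,  0.19404531]), 'moment': array([0.01636828, 0.00232955, 0.00441404]), 'grasp_force': 0.0, 'gripper_width': 1.0013736079983693}
```

View pics/a.png

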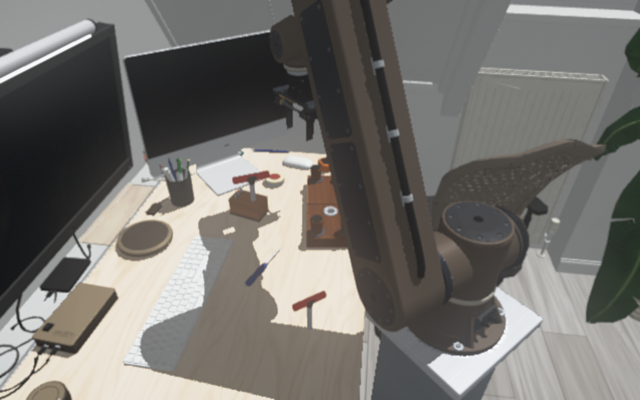

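View pics/b.png

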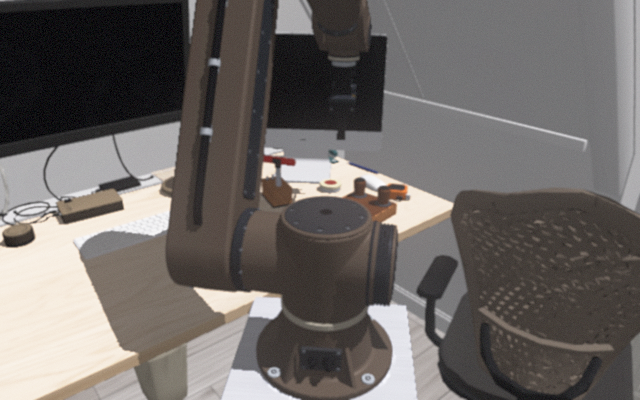

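Scene view: candidate A is the red T-key at (250,178), upright in the wooden stand at (249,205). Candidate B is the red T-key at (310,300), away from any stand. The silver lock collar is at (331,211) on the riser. I'll measure both keys and confirm in an enlarged crop.

```bash
python3 - <<'E'
from h import *
z=np.load('s0.npz');P=z['pa'];I=z['ia']
hsv=cv2.cvtColor(I,cv2.COLOR_RGB2HSV)
m=(((hsv[...,0]<6)|(hsv[...,0]>173))&(hsv[...,1]>150)&(hsv[...,2]>60)).astype(np.uint8)
n,l,st,c=cv2.connectedComponentsWithStats(m)
for i in range(1,n):
    if st[i,4]>40:
        q=P[l==i];q=q[~np.isnan(q[:,0])]
        r=cv2.minAreaRect(q[:,:2].astype(np.float32))
        print(st[i],c[i].round(),np.median(q,0).round(),np.percentile(q,[3,97],axis=0).round().tolist(),r)
for u,v in [(331,211),(310,240),(316,170),(317,222),(345,240),(245,205),(258,272),(309,325),(310,318),(248,200),(240,215),(320,195)]: print(u,v,P[v,u].round())
cr=I[140:340,200:380];cv2.imwrite('pics/c.png',cv2.resize(cr,None,fx=3,fy=3,interpolation=cv2.INTER_CUBIC)[...,::-1])
E
```

```text
331 211 [452.   8.  29.]
310 240 [386. 135.  25.]
316 170 [599. -47.  80.]
317 222 [384. 114.  80.]
345 240 [326.  59.  27.]
245 205 [606. 212.  49.]
258 272 [376. 309.  14.]
309 325 [161. 305.  16.]
310 318 [159. 304.  42.]
248 200 [614. 197.  56.]
240 215 [625. 223.   5.]
320 195 [530. -11.  35.]
```

View pics/c.png

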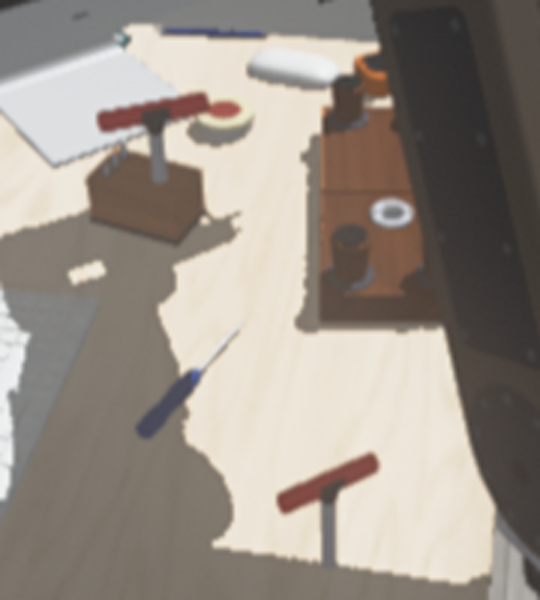

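Key A at (250,178) stands in the stand with its three bits, so it fits. B at (310,300) is outside the stand at about (160,304) and out of reach. The seam runs across the riser at crop row 190, with the lock on the near half. I'll check A's size and take a wrist view.

```bash
python3 - <<'E'
from h import *
z=np.load('s0.npz');P=z['pa'];I=z['ia']
hsv=cv2.cvtColor(I,cv2.COLOR_RGB2HSV)
m=((hsv[...,0]<8)|(hsv[...,0]>170))&(hsv[...,1]>100)
for nm,(x0,x1,y0,y1) in dict(A=(225,275,165,190),B=(285,335,285,320)).items():
    k=np.zeros_like(m);k[y0:y1,x0:x1]=m[y0:y1,x0:x1]
    q=P[k];q=q[~np.isnan(q[:,0])];zt=np.percentile(q[:,2],95);q=q[q[:,2]>zt-25]
    r=cv2.minAreaRect(q[:,:2].astype(np.float32));print(nm,len(q),np.median(q,0).round(),zt,r)
s,M=snap('wrist');save('w0.png',s);print(np.array(s['T_tool_cam']).round(3),s['camera_matrix'])
W=cloud(s,M);np.savez('w0.npz',P=W,I=s['img'])
E
```

```text
A 141 [607. 181. 138.] 143.26047755942216 ((606.4969482421875, 182.644287109375), (106.08537292480469, 10.663673400878906), 73.40033721923828)
B 163 [161. 312. 100.] 103.09149335630345 ((161.69253540039062, 305.6215515136719), (76.30149841308594, 9.680087089538574), 83.4422378540039)
[[ 0.00000e+00 -9.59000e-01 -2.84000e-01  8.06640e+01]
 [ 1.00000e+00  0.00000e+00  1.00000e-03  7.50000e-01]
 [-1.00000e-03 -2.84000e-01  9.59000e-01 -1.70888e+02]
 [ 0.00000e+00  0.00000e+00  0.00000e+00  1.00000e+00]] [[325.98704443   0.         318.84235639]
 [  0.         325.98704443 200.95145114]
 [  0.           0.           1.        ]]
```

View pics/w0.png

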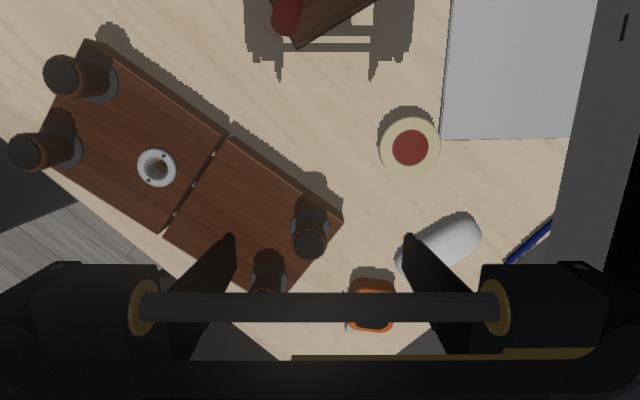

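Key A's bar measures 106 mm against 110 mm expected and tops out at 143 mm, so it is the larger key. B's bar is 76 mm, so it is the small one. Wrist view: collar at (157,168), seam from (228,135) to (163,235), and the key's handle end at the top near (287,15). Now I'll locate the lock and the riser yaw.

```bash
cat >> h.py <<'E'
def ray(s,M,uv,z):
    p=cv2.undistortPoints(np.array(uv,float).reshape(-1,1,2),np.array(s['camera_matrix']),np.array(s['D'])).reshape(-1,2)
    d=np.c_[p,np.ones(len(p))]@M[:3,:3].T
    return M[:3,3]+d*((z-M[2,3])/d[:,2])[:,None]
def ring(s,M,box,z=38):
    x0,x1,y0,y1=box;I=s['img'][y0:y1,x0:x1];hsv=cv2.cvtColor(I,cv2.COLOR_RGB2HSV)
    m=((hsv[...,1]<70)&(hsv[...,2]>110)).astype(np.uint8)
    cs,_=cv2.findContours(m,cv2.RETR_EXTERNAL,cv2.CHAIN_APPROX_NONE)
    c=max(cs,key=cv2.contourArea).reshape(-1,2)+[x0,y0]
    w=ray(s,M,c,z)[:,:2];return cv2.fitEllipse(w.astype(np.float32))
E
python3 - <<'E'
from h import *
s,M=snap('wrist')
print('ring',ring(s,M,(125,190,140,200)))
for k,z in {'seam':(34,[(228,135),(163,235)]),'edge':(34,[(90,42),(228,137)])}.values() if 0 else [(34,[(228,135),(163,233)]),(34,[(230,138),(342,218)])]:
    w=ray(s,M,z,k);print(w.round(1),np.degrees(np.arctan2(*(w[1]-w[0])[1::-1])))
W=cloud(s,M);m=(W[...,2]>30)&(W[...,2]<38);m[:,:][:,345:]=0;m[260:]=0;k=m.astype(np.uint8)
q=W[m][:,:2].astype(np.float32);print(len(q),cv2.minAreaRect(q),np.median(W[m][:,2]))
E
```

```text
ring ((449.51165771484375, 15.078934669494629), (40.2016487121582, 40.771240234375), 57.84159469604492)
[[529.4  49.7  34. ]
 [444.9 -62.1  34. ]] -127.061193355179
[[531.3  46.6  34. ]
 [652.3 -43.5  34. ]] -36.671673502687696
27671 ((488.9288330078125, 33.823326110839844), (326.7327575683594, 262.2534484863281), 0.9670248031616211) 34.65485672123117
```

```bash
python3 -m jog '[-3.5,-1.3,-1.5,0,1, -3.5,-1.3,-1.5,0,1, -3.5,-1.3,-1.5,0,1, -3.5,-1.3,-1.5,0,1, -3.5,-1.3,-1.5,0,1, 0,0,0,0,1, 0,0,0,0,1]'
python3 - <<'E'
from h import *
s,M=snap('wrist')
c=np.array([449.5,15,38]);pc=np.linalg.inv(M)@np.r_[c,1]
uv=cv2.projectPoints(pc[:3].reshape(1,1,3),np.zeros(3),np.zeros(3),np.array(s['camera_matrix']),np.array(s['D']))[0].ravel();print(uv)
u,v=uv.astype(int);u0,v0=max(u-45,0),max(v-45,0)
print('ring',ring(s,M,(u0,u0+90,v0,v0+90)),u0,v0)
cv2.imwrite('pics/l.png',cv2.resize(s['img'][v0:v0+90,u0:u0+90],None,fx=6,fy=6,interpolation=cv2.INTER_CUBIC)[...,::-1])
save('lfull.png',s);np.savez('l.npz',P=cloud(s,M),I=s['img'],M=M)
E
```

```text
time_s: 1.08
ee_pos: [450.9, -65.2, 140.1]
ee_rot: [[0.0, 1.0, 0.001], [1.0, -0.0, -0.0], [-0.0, 0.001, -1.0]]
wrist_force: [0.1, -0.2, -0.3]
gripper_width: 1.0
grasp_force: 0.0
[315.53831534 105.16404227]
ring ((449.6219787597656, 3.2499337196350098), (16.464632034301758, 38.14017105102539), 89.78326416015625) 270 60
```

View pics/l.png

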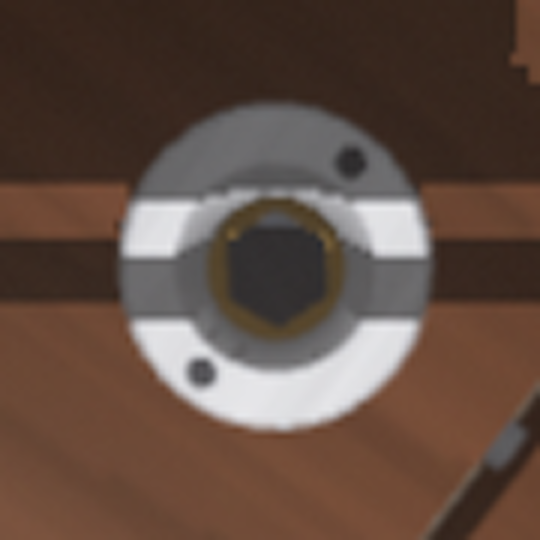

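The crop shows the collar centred at crop (276,267), i.e. image (316,104.5), which agrees with the projected estimate. The dark hexagon has vertices near top and bottom (278,325), so its flats face roughly world x. Next I fit the angle, and in the same step work out the move to the key.

```bash
python3 - <<'E'
from h import *
d=np.load('l.npz');I=d['I'];M=d['M']
s={'img':I};full,_=snap('wrist');s=full
cr=cv2.resize(I[60:150,270:360],None,fx=6,fy=6,interpolation=cv2.INTER_CUBIC)
g=cr.astype(int);
mask=np.zeros(cr.shape[:2],np.uint8);cv2.circle(mask,(278,270),66,1,-1)
hsv=cv2.cvtColor(cr,cv2.COLOR_RGB2HSV)
for T in (70,90):
    m=((hsv[...,1]<T)&(mask>0)).astype(np.uint8);m=cv2.morphologyEx(m,cv2.MORPH_OPEN,np.ones((9,9)))
    cs,_=cv2.findContours(m,cv2.RETR_EXTERNAL,cv2.CHAIN_APPROX_NONE);c=cv2.convexHull(max(cs,key=cv2.contourArea)).reshape(-1,2)
    w=ray(s,M,(c/6.0)+[270-.4,60-.4],12)[:,:2]
    mu=(w.max(0)+w.min(0))/2
    best=[]
    for a in np.arange(0,60,1.):
        n=np.radians(a+60*np.arange(3));N=np.c_[np.cos(n),np.sin(n)];pr=w@N.T
        wd=pr.max(0)-pr.min(0);best.append((wd.sum(),a,wd.round(1)))
    print(T,mu,cv2.contourArea(c),sorted(best,key=lambda b:b[0])[:3],cv2.minEnclosingCircle(w.astype(np.float32)))
E
```

```text
70 [449.44869418  15.71701893] 8445.0 [(np.float64(43.50710097663824), np.float64(2.0), array([14.2, 14.7, 14.6])), (np.float64(43.55260688543146), np.float64(3.0), array([14.2, 14.7, 14.6])), (np.float64(43.57630404735741), np.float64(1.0), array([14.2, 14.6, 14.7]))] ((449.44635009765625, 15.716938972473145), 8.021827697753906)
90 [449.44825635  15.71271286] 9033.5 [(np.float64(45.09489784146146), np.float64(3.0), array([14.8, 15.2, 15.1])), (np.float64(45.120623499036725), np.float64(2.0), array([14.8, 15.1, 15.2])), (np.float64(45.18270581816179), np.float64(4.0), array([14.8, 15.3, 15.1]))] ((449.52056884765625, 15.71263313293457), 8.31059741973877)
```

```bash
python3 -m jog '[2.8,3.5,1.5,0,1, 2.8,3.5,1.5,0,1, 2.8,3.5,1.5,-4,1, 2.8,3.5,1.5,-4,1, 2.8,3.5,1.5,-4,1, 2,3,1,-4,1, 0,0,0,0,1, 0,0,0,0,1]'
python3 - <<'E'
from h import *
s,M=snap('wrist');save('k.png',s)
W=cloud(s,M);I=s['img'];hsv=cv2.cvtColor(I,cv2.COLOR_RGB2HSV)
m=((hsv[...,0]<8)|(hsv[...,0]>170))&(hsv[...,1]>100)&(W[...,2]>130)&(W[...,2]<155)
q=W[m];print(len(q),np.median(q,0),cv2.minAreaRect(q[:,:2].astype(np.float32)))
m2=(W[...,2]>52)&(W[...,2]<60);q=W[m2];print('stand',len(q),cv2.minAreaRect(q[:,:2].astype(np.float32)))
E
```

```text
time_s: 2.17
ee_pos: [609.7, 140.0, 224.2]
ee_rot: [[0.274, 0.962, -0.001], [0.962, -0.274, -0.0], [-0.0, -0.001, -1.0]]
wrist_force: [-0.0, 0.1, 0.5]
gripper_width: 1.002
grasp_force: 0.0
2952 [616.24913615 186.89034759 144.06389268] ((614.4552001953125, 181.4481201171875), (108.92106628417969, 17.04302978515625), 74.17247009277344)
stand 4055 ((581.5277099609375, 66.14608764648438), (294.87060546875, 254.8495330810547), 24.301715850830078)
```

View pics/k.png

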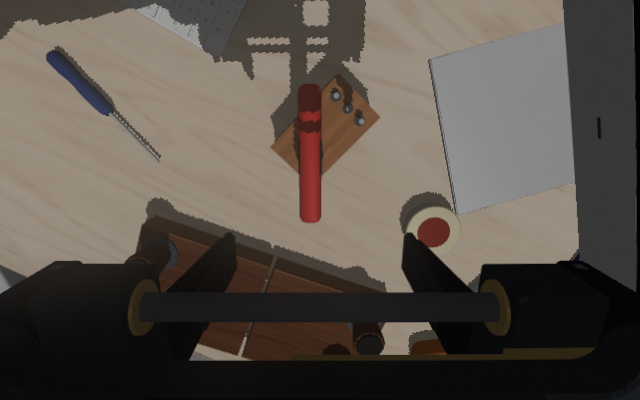

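Lock: (449.5,15.4), flats at about 2.5° (mod 60). Key handle: red bar from (310,85) to (311,222), centre (614.5,181.4), angle 74.2°, 109×17 mm, top at 144 mm, all as expected. The tool's x axis is already at 74.1°, so I grasp now.

```bash
python3 -m jog '[0.48,4.14,0,0,1, 0,0,-4,0,0.6, 0,0,-4,0,0.5, 0,0,-3,0,0.5, 0,0,0,0,0.5, 0,0,0,0,0, 0,0,0,0,0, 0,0,0,0,0, 0,0,0,0,0]'
```

```text
time_s: 3.35
ee_pos: [614.9, 181.5, 115.2]
ee_rot: [[0.276, 0.961, 0.001], [0.961, -0.276, 0.0], [0.0, 0.001, -1.0]]
wrist_force: [0.2, 0.7, 0.3]
gripper_width: 0.218
grasp_force: 0.0
```

```bash
python3 -m jog '[0,0,0,0,0, 0,0,0,0,0]'
```

```text
time_s: 3.6
ee_pos: [614.8, 181.5, 115.0]
ee_rot: [[0.276, 0.961, 0.0], [0.961, -0.276, 0.0], [0.0, 0.0, -1.0]]
wrist_force: [-2.4, 0.3, 4.7]
gripper_width: 0.187
grasp_force: 30.0
```

```bash
python3 -m jog '[0,0,1.5,0,0, 0,0,2.5,0,0, 0,0,2.5,0,0, 0,0,2.5,0,0]'; python3 -m jog '[-2.75,-2.77,0,8.05,0, -2.75,-2.77,0,8.05,0, -2.75,-2.77,0,8.05,0, -2.75,-2.77,0,8.05,0, -2.75,-2.77,0,8.05,0, -2.75,-2.77,0,8.05,0, 0,0,0,0,0, 0,0,0,0,0]'
python3 - <<'E'
from h import *
s,M=snap('wrist');save('h.png',s)
W=cloud(s,M);np.savez('h.npz',P=W,I=s['img'],M=M)
z=W[...,2]
for a,b in [(222,240),(180,200),(150,175),(130,150),(110,130),(100,112)]:
    m=(z>a)&(z<b)&(np.hypot(W[...,0]-449.5,W[...,1]-15.4)<60)
    if m.sum()>5: q=W[m];print(a,m.sum(),q.mean(0).round(1),cv2.minAreaRect(q[:,:2].astype(np.float32)),np.argwhere(m).mean(0).round())
print(get_obs()['qpos'].round(1))
E
```

```text
time_s: 4.1
ee_pos: [614.8, 181.4, 206.0]
ee_rot: [[0.276, 0.961, 0.0], [0.961, -0.276, -0.0], [-0.0, 0.0, -1.0]]
wrist_force: [-0.3, -0.5, -2.2]
gripper_width: 0.186
grasp_force: 30.0
time_s: 5.1
ee_pos: [450.4, 15.2, 205.3]
ee_rot: [[-0.533, 0.846, 0.001], [0.846, 0.533, -0.0], [-0.001, 0.001, -1.0]]
wrist_force: [0.2, 0.8, -1.5]
gripper_width: 0.184
grasp_force: 30.0
222 6481 [444.2  26.7 233.6] ((450.9539489746094, 18.337078094482422), (36.21040725708008, 104.31212615966797), 41.111671447753906) [248. 318.]
[ -6.4  14.7 113.4   0.   51.9 -38.7]
```

View pics/h.png

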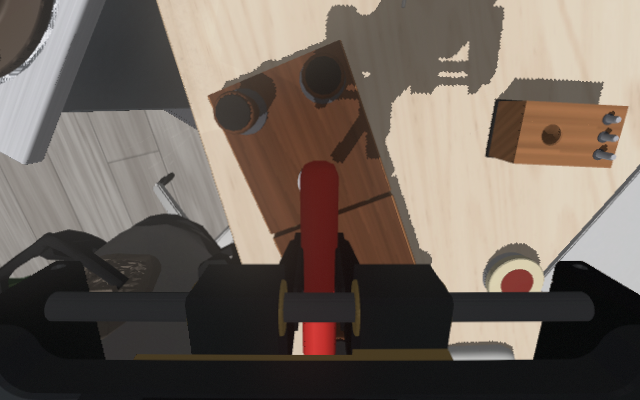

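The key is held; the red bar runs from (320,162) down under the gripper and hides the shank. I'll check the grip offset and tilt from the bar's depth, and look for the tip in the fixed cameras.

```bash
python3 - <<'E'
from h import *
d=np.load('h.npz');W=d['P'];I=d['I'];hsv=cv2.cvtColor(I,cv2.COLOR_RGB2HSV)
o=get_obs();R=np.array(o['ee_rot']);p=np.array(o['ee_pos'])
m=((hsv[...,0]<8)|(hsv[...,0]>170))&(hsv[...,1]>100)&(W[...,2]>205);m[:, :280]=0;m[:,370:]=0;m[286:]=0
L=(W-p)@R
q=L[m];print('x range',np.nanpercentile(q[:,0],[0.5,99.5]),'y',np.nanpercentile(q[:,1],[1,99]))
t=q[(q[:,2]<np.nanpercentile(q[:,2],50)+3)&(abs(q[:,1])<5)];f=np.polyfit(t[:,0],t[:,2],1);print('slope deg',np.degrees(np.arctan(f[0])),'top z at 0',f[1])
c=[]
for a in range(20,50,5):
    k=q[(abs(q[:,0]-a)<3)];c.append((a,(np.nanpercentile(k[:,1],98)+np.nanpercentile(k[:,1],2))/2))
print(np.round(c,1).tolist())
for n in('scene','side'):
    s,M=snap(n);pt=np.linalg.inv(M)@np.array([450,15.3,130,1])
    uv=cv2.projectPoints(pt[:3].reshape(1,1,3),np.zeros(3),np.zeros(3),np.array(s['camera_matrix']),np.array(s['D']))[0].ravel();print(n,uv)
    u,v=uv.astype(int);C=s['img'][max(v-60,0):v+60,max(u-80,0):u+80]
    cv2.imwrite(f'pics/t_{n}.png',cv2.resize(C,(640,480),interpolation=cv2.INTER_CUBIC)[...,::-1])
a=cv2.imread('pics/t_scene.png');b=cv2.imread('pics/t_side.png');cv2.imwrite('pics/t.png',cv2.resize(np.hstack([a,b]),(800,300)))
E
```

```text
x range [-5.1232611  54.23334514] y [-7.96999795 13.04297478]
slope deg 0.5609486121563141 top z at 0 -29.88732920410402
[[20.0, 0.7], [25.0, 0.7], [30.0, 0.7], [35.0, 0.7], [40.0, 0.7], [45.0, 1.0]]
scene [330.43875382 183.93006759]
side [331.91635902 186.28142216]
```

View pics/t.png

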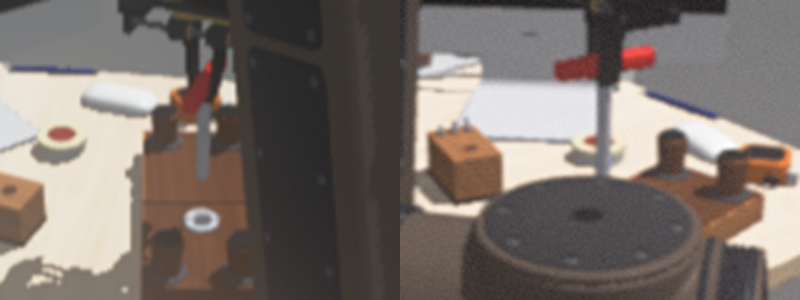

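Grip offset is under 1 mm and the tilt about 0.5°. The scene view shows the shank pointing down behind the collar and the side view shows it vertical. The wrist view also reads 0.7 mm high in tool y, so I shift x by −1.3 mm and go down.

```bash
python3 -m jog '[-0.13,0,-2,0,0, 0,0,-2,0,0, 0,0,-1.5,0,0, 0,0,-0.5,0,0, 0,0,-0.5,0,0, 0,0,-0.3,0,0, 0,0,-0.3,0,0, 0,0,0,0,0]'
```

```text
time_s: 6.25
ee_pos: [448.5, 15.2, 133.7]
ee_rot: [[-0.534, 0.845, 0.0], [0.845, 0.534, 0.0], [-0.0, 0.0, -1.0]]
wrist_force: [-0.1, -0.0, -1.7]
gripper_width: 0.187
grasp_force: 30.0
```

```bash
python3 -m jog '[0.04,0,-0.4,0,0, 0,0,-0.3,0,0, 0,0,-0.3,0,0, 0,0,-0.3,0,0, 0,0,0,0,0]'
```

```text
time_s: 6.88
ee_pos: [448.7, 15.3, 120.4]
ee_rot: [[-0.534, 0.845, -0.001], [0.845, 0.534, 0.0], [0.001, -0.0, -1.0]]
wrist_force: [-0.3, 0.6, -3.1]
gripper_width: 0.185
grasp_force: 30.0
```

```bash
python3 -m jog '[0,0,-0.3,0,0, 0,0,-0.3,0,0, 0,0,-0.15,0,0, 0,0,0,0,0]'
```

```text
time_s: 7.38
ee_pos: [448.8, 15.3, 113.0]
ee_rot: [[-0.534, 0.845, -0.0], [0.845, 0.534, 0.0], [0.0, -0.0, -1.0]]
wrist_force: [-1.3, 1.0, -3.4]
gripper_width: 0.183
grasp_force: 30.0
```

```bash
python3 -m jog '[0,0,-0.15,0,0, 0,0,-0.1,0,0, 0,0,0,0,0]'
```

```text
time_s: 7.75
ee_pos: [449.5, 15.1, 111.7]
ee_rot: [[-0.535, 0.845, 0.002], [0.845, 0.535, -0.0], [-0.001, 0.001, -1.0]]
wrist_force: [-3.4, 0.4, 16.1]
gripper_width: 0.187
grasp_force: 30.0
```

Floor contact at TCP 111.7 mm, as expected from the 112 mm prediction. I ease the load and turn clockwise.

```bash
python3 -m jog '[0,0,0.1,-3,0, 0,0,0,-6,0, 0,0,0,-6,0, 0,0,0,-6,0, 0,0,0,-6,0, 0,0,0,-6,0, 0,0,0,-6,0, 0,0,0,-6,0, 0,0,0,0,0]'; python3 -c "
from station import *;o=get_obs();print(o['moment'],o['qpos'])"
```

```text
time_s: 8.88
ee_pos: [449.0, 15.2, 111.9]
ee_rot: [[0.219, 0.976, 0.0], [0.976, -0.219, -0.0], [-0.0, 0.0, -1.0]]
wrist_force: [-1.8, 1.0, 4.9]
gripper_width: 0.188
grasp_force: 30.0
[ 0.27450748  0.63652631 -0.02054637] [-6.49608140e+00  2.30129208e+01  1.19673978e+02 -9.93838176e-03
  3.72849775e+01  6.16666406e+00]
```

```bash
python3 -m jog '[0,0,0,-7,0, 0,0,0,-7,0, 0,0,0,-7,0, 0,0,0,-7,0, 0,0,0,-7,0, 0,0,0,-7,0, 0,0,0,-7,0, 0,0,0,-7,0, 0,0,0,-7,0, 0,0,0,0,0]'; python3 -c "
from station import *;o=get_obs();print(o['moment'],o['qpos'])"
```

```text
time_s: 10.12
ee_pos: [449.0, 15.1, 111.9]
ee_rot: [[0.969, 0.248, 0.0], [0.248, -0.969, -0.0], [0.0, 0.0, -1.0]]
wrist_force: [-2.4, 0.2, 4.7]
gripper_width: 0.19
grasp_force: 30.0
[ 0.00120551  0.76906074 -0.05885099] [-6.50060250e+00  2.30169709e+01  1.19668279e+02 -3.32303886e-02
  3.72904523e+01  6.91507296e+01]
```

```bash
python3 -m jog '[0,0,0,-5,0, 0,0,0,-5,0, 0,0,0,-5,0, 0,0,0,-3,0, 0,0,0,-3,0, 0,0,0,0,0]'; python3 -c "
from station import *;o=get_obs();print(o['moment'],o['qpos'])"; python3 -m jog '[0,0,0,-2,0, 0,0,0,-2,0, 0,0,0,0,0]'; python3 -c "
from station import *;o=get_obs();print(o['moment'],o['qpos'])"
```

```text
time_s: 10.88
ee_pos: [449.0, 15.0, 111.9]
ee_rot: [[0.993, -0.114, 0.0], [-0.114, -0.993, -0.0], [0.0, 0.0, -1.0]]
wrist_force: [-2.5, -1.6, 6.8]
gripper_width: 0.186
grasp_force: 30.0
[-0.14285117  0.78913218  0.04947724] [-6.50488505e+00  2.30138065e+01  1.19669986e+02 -4.33085491e-02
  3.73003180e+01  9.00922609e+01]
time_s: 11.25
ee_pos: [448.9, 15.0, 111.9]
ee_rot: [[0.983, -0.183, 0.0], [-0.183, -0.983, -0.0], [0.0, 0.0, -1.0]]
wrist_force: [-3.0, -0.8, 5.8]
gripper_width: 0.189
grasp_force: 30.0
[-0.15928399  0.84075781  0.03744887] [-6.50438077e+00  2.30153718e+01  1.19669846e+02 -4.41679892e-02
  3.73014522e+01  9.40794622e+01]
```

```bash
python3 -m jog '[0,0,0,-2,0, 0,0,0,-2,0, 0,0,0,0,0]'; python3 -c "
from station import *;o=get_obs();print(o['moment'],o['qpos'])"; python3 -m jog '[0,0,0,-2,0, 0,0,0,-2,0, 0,0,0,0,0]'; python3 -c "
from station import *;o=get_obs();print(o['moment'],o['qpos'])"
```

```text
time_s: 11.62
ee_pos: [448.9, 15.0, 111.9]
ee_rot: [[0.968, -0.251, 0.0], [-0.251, -0.968, -0.001], [0.0, 0.0, -1.0]]
wrist_force: [-3.6, -0.5, 6.1]
gripper_width: 0.188
grasp_force: 30.0
[-0.19322576  0.90276781  0.10167653] [-6.50536705e+00  2.30135236e+01  1.19673393e+02 -4.93244534e-02
  3.73014710e+01  9.80747094e+01]
time_s: 12.0
ee_pos: [448.9, 15.0, 111.9]
ee_rot: [[0.948, -0.318, 0.0], [-0.318, -0.948, -0.001], [0.0, 0.001, -1.0]]
wrist_force: [-2.6, 0.0, 6.1]
gripper_width: 0.183
grasp_force: 30.0
[-0.13597097  0.91073612  0.11778602] [-6.50164637e+00  2.30132570e+01  1.19672702e+02 -5.22371439e-02
  3.73064184e+01  1.02066833e+02]
```

```bash
python3 -m jog '[0,0,0,-2,0, 0,0,0,-2,0, 0,0,0,0,0]'; python3 - <<'E'
from h import *
print(get_obs()['moment'],get_obs()['qpos'][5])
s,M=snap('wrist');save('f.png',s)
W=cloud(s,M);I=s['img'];hsv=cv2.cvtColor(I,cv2.COLOR_RGB2HSV);o=get_obs();R=np.array(o['ee_rot']);L=(W-np.array(o['ee_pos']))@R
m=((hsv[...,0]<8)|(hsv[...,0]>170))&(hsv[...,1]>100)&(W[...,2]>110)&(abs(L[...,1])<25)&(L[...,0]>15)&(L[...,0]<70)
q=L[m];c=[]
for a in range(15,55,5):
    k=q[(abs(q[:,0]-a)<3)]
    if len(k)>5:c.append((a,(np.nanpercentile(k[:,1],98)+np.nanpercentile(k[:,1],2))/2))
print(np.round(c,1).tolist(),len(q), 'angle',np.degrees(np.polyfit(*np.array(c).T,1)[0]) if len(c)>2 else 0)
E
```

```text
time_s: 12.38
ee_pos: [448.9, 15.0, 111.9]
ee_rot: [[0.924, -0.383, 0.0], [-0.383, -0.924, -0.001], [0.0, 0.001, -1.0]]
wrist_force: [-2.2, -0.3, 5.3]
gripper_width: 0.189
grasp_force: 30.0
[-0.14000523  0.90782567  0.23161466] 106.06325008035769
[[15.0, -0.9], [20.0, -1.1], [25.0, -0.6], [30.0, -0.6], [35.0, -0.6], [40.0, -0.6], [45.0, -1.1], [50.0, -1.1]] 3264 angle -0.194748217131947
```

View pics/f.png

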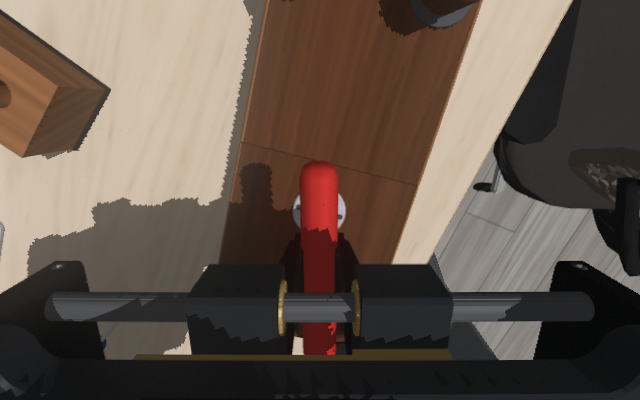

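Wrist view: the seam from (240,143) to (415,186) is now a thin line, and the bar is aligned with the fingers. The moment is rising (0.12→0.23), so I press slightly further to make sure of the stop.

```bash
python3 -m jog '[0,0,0,-2,0, 0,0,0,-2,0, 0,0,0,0,0]'; python3 - <<'E'
from h import *
print(get_obs()['moment'],get_obs()['qpos'][5])
s,M=snap('wrist');w=ray(s,M,[(240,143),(415,186),(240,150),(253,83)],34);print(w.round(1))
d=w[1]-w[0];print('seam',np.degrees(np.arctan2(d[1],d[0])))
E
python3 -m jog '[0,0,0,-2,0, 0,0,0,-2,0, 0,0,0,0,0]'; python3 -c "
from station import *;o=get_obs();print(o['moment'],o['qpos'][5])"
```

```text
time_s: 12.8
ee_pos: [448.9, 15.0, 111.9]
ee_rot: [[0.895, -0.446, -0.0], [-0.446, -0.895, -0.001], [0.0, 0.001, -1.0]]
wrist_force: [-1.8, -1.1, 6.2]
gripper_width: 0.184
grasp_force: 30.0
[-0.12496859  0.95264691  0.31156255] 110.05617518971758
[[523.4  45.3  34. ]
 [433.1 -60.8  34. ]
 [518.8  48.   34. ]
 [556.3  15.3  34. ]]
seam -130.38440033370358
time_s: 13.22
ee_pos: [448.8, 15.0, 111.9]
ee_rot: [[0.861, -0.508, -0.0], [-0.508, -0.861, -0.001], [0.0, 0.001, -1.0]]
wrist_force: [-3.2, -0.1, 6.0]
gripper_width: 0.186
grasp_force: 30.0
[-0.17898199  0.99758833  0.21645394] 114.06174092150341
```

```bash
cat > ang.py <<'E'
from h import *
s,M=snap('wrist');save('g.png',s)
W=cloud(s,M);I=s['img'];hsv=cv2.cvtColor(I,cv2.COLOR_RGB2HSV);o=get_obs();R=np.array(o['ee_rot']);L=(W-np.array(o['ee_pos']))@R
yaw=np.degrees(np.arctan2(R[1,0],R[0,0]))
m=((hsv[...,0]<8)|(hsv[...,0]>170))&(hsv[...,1]>100)&(W[...,2]>110)&(abs(L[...,1])<35)&(L[...,0]>15)&(L[...,0]<70)
q=W[m];(c,(a,b),t)=cv2.minAreaRect(q[:,:2].astype(np.float32))
t=t if a>b else t+90
print('tool yaw',yaw,'handle',t,(a,b),'top z',np.nanpercentile(q[:,2],90),'moment',o['moment'])
E
python3 ang.py
```

```text
tool yaw -30.496888173491836 handle 149.7248878479004 (24.013612747192383, 40.365638732910156) top z 142.04169776936624 moment [-0.17669515  0.99219938  0.21753948]
```

```bash
python3 - <<'E'
from h import *
s,M=snap('wrist')
L=np.array([449.0,15.1]);th=np.radians(-36.5);ex=np.array([np.cos(th),np.sin(th)]);ey=np.array([-ex[1],ex[0]])
def prof(I,M,nm):
    Mi=np.linalg.inv(M);g=cv2.cvtColor(I,cv2.COLOR_RGB2GRAY)
    xs=np.arange(30,52,1.)
    for t0 in (-60,-50,30,45,58):
        out=[]
        for x in xs:
            p=np.array([np.r_[L+x*ex+t*ey,34,1] for t in np.arange(t0-5,t0+5,.5)])@Mi.T
            uv=cv2.projectPoints(p[:,None,:3],np.zeros(3),np.zeros(3),np.array(s['camera_matrix']),np.array(s['D']))[0].reshape(-1,2).astype(np.float32)
            out.append(np.median(cv2.remap(g,uv[:,0].reshape(1,-1),uv[:,1].reshape(1,-1),cv2.INTER_LINEAR)))
        print(nm,t0,np.array(out).astype(int).tolist())
d=np.load('l.npz');prof(d['I'],d['M'],'before');prof(s['img'],M,'now')
# handle edge angle
I=s['img'];hsv=cv2.cvtColor(I,cv2.COLOR_RGB2HSV);m=((hsv[...,0]<8)|(hsv[...,0]>170))&(hsv[...,1]>100)
l=[];r=[]
for v in range(172,232,2):
    k=np.where(m[v,270:370])[0]
    if len(k)>10:l.append((270+k[0],v));r.append((270+k[-1],v))
for e in(l,r):
    w=ray(s,M,e,141)[:,:2].astype(np.float32);f=cv2.fitLine(w,cv2.DIST_HUBER,0,.01,.01).ravel();print(np.degrees(np.arctan2(f[1],f[0])),len(e))
E
```

```text
before -60 [92, 92, 92, 93, 93, 92, 92, 94, 145, 128, 64, 58, 58, 65, 83, 90, 90, 90, 91, 90, 90, 90]
before -50 [94, 94, 94, 94, 94, 94, 94, 95, 95, 74, 56, 54, 53, 61, 81, 88, 88, 88, 88, 88, 88, 88]
before 30 [78, 77, 70, 53, 43, 43, 43, 43, 64, 67, 42, 39, 39, 41, 45, 46, 46, 45, 44, 43, 42, 42]
before 45 [42, 41, 42, 42, 42, 42, 43, 43, 62, 82, 84, 77, 47, 40, 42, 43, 43, 43, 43, 43, 43, 43]
before 58 [46, 46, 44, 44, 44, 44, 44, 45, 63, 72, 44, 42, 43, 43, 45, 46, 46, 46, 46, 46, 46, 47]
now -60 [67, 67, 67, 68, 67, 67, 67, 65, 58, 64, 67, 66, 66, 66, 66, 67, 66, 66, 67, 66, 67, 67]
now -50 [70, 70, 70, 70, 70, 70, 70, 67, 59, 64, 66, 66, 66, 65, 65, 66, 65, 65, 66, 66, 66, 65]
now 30 [64, 64, 64, 64, 64, 64, 64, 63, 58, 63, 67, 65, 64, 64, 64, 64, 64, 65, 65, 65, 65, 65]
now 45 [64, 63, 63, 63, 63, 63, 63, 63, 57, 62, 65, 65, 65, 66, 66, 66, 66, 66, 66, 67, 66, 66]
now 58 [68, 67, 68, 67, 67, 67, 68, 66, 62, 67, 70, 70, 70, 70, 70, 70, 70, 70, 70, 70, 70, 71]
-49.459175 30
-30.844471 30
```

The seam now shows only a line under 1 mm wide, where it was about 5 mm. But the tool has gone further than the stop predicts, so I unwind in small steps and watch the moment.

```bash
q(){ python3 -c "
from station import *;o=get_obs();print(o['moment'].round(3),o['qpos'][5].round(2),o['gripper_width'])"; }
python3 -m jog '[0,0,0,4,0, 0,0,0,0,0]' >/dev/null; q
python3 -m jog '[0,0,0,4,0, 0,0,0,0,0]' >/dev/null; q
python3 -m jog '[0,0,0,4,0, 0,0,0,0,0]' >/dev/null; q
python3 -m jog '[0,0,0,4,0, 0,0,0,0,0]'; q
```

```text
[-0.152  0.943  0.024] 109.99 0.1890340956047719
[-0.163  0.979  0.031] 106.0 0.1904691739622815
[-0.158  0.921  0.03 ] 102.0 0.1900761884445671
time_s: 14.32
ee_pos: [448.9, 15.0, 111.9]
ee_rot: [[0.968, -0.25, 0.0], [-0.25, -0.968, -0.0], [0.0, 0.0, -1.0]]
wrist_force: [-1.9, -1.2, 5.8]
gripper_width: 0.188
grasp_force: 30.0
[-0.168  0.856  0.031] 98.0 0.18838658548615345
```

```bash
q(){ python3 -c "
from station import *;o=get_obs();print(o['moment'].round(3),o['qpos'][5].round(2),o['gripper_width'])"; }
python3 -m jog '[0,0,0,3,0, 0,0,0,0,0]' >/dev/null; q
python3 -m jog '[0,0,0,3,0, 0,0,0,0,0]' >/dev/null; q
python3 -m jog '[0,0,0,3,0, 0,0,0,0,0]' >/dev/null; q
python3 - <<'E'
from h import *
s,M=snap('wrist');o=get_obs();R=o['ee_rot'];print('tool',np.degrees(np.arctan2(R[1,0],R[0,0])))
I=s['img'];hsv=cv2.cvtColor(I,cv2.COLOR_RGB2HSV);m=((hsv[...,0]<8)|(hsv[...,0]>170))&(hsv[...,1]>100)
e=[]
for v in range(172,232,2):
    k=np.where(m[v,270:370])[0]
    if len(k)>10:e.append((v,270+k[0],270+k[-1]))
print(e[::4])
L=np.array([449.0,15.1]);th=np.radians(-36.5);ex=np.array([np.cos(th),np.sin(th)]);ey=np.array([-ex[1],ex[0]])
Mi=np.linalg.inv(M);g=cv2.cvtColor(I,cv2.COLOR_RGB2GRAY)
for t0 in (-50,30,45):
    out=[]
    for x in np.arange(33,46,.5):
        p=np.array([np.r_[L+x*ex+t*ey,34,1] for t in np.arange(t0-5,t0+5,.5)])@Mi.T
        uv=cv2.projectPoints(p[:,None,:3],np.zeros(3),np.zeros(3),np.array(s['camera_matrix']),np.array(s['D']))[0].reshape(-1,2).astype(np.float32)
        out.append(np.median(cv2.remap(g,uv[:,0].reshape(1,-1),uv[:,1].reshape(1,-1),cv2.INTER_LINEAR)))
    print(t0,np.array(out).astype(int).tolist())
E
```

```text
[-0.149  0.878  0.029] 95.01 0.19051577407761291
[-0.088  0.839  0.017] 92.01 0.18633156064887385
[-0.146  0.869  0.027] 89.01 0.18788435758106536
tool -5.520627289146201
[(172, np.int64(300), np.int64(337)), (180, np.int64(299), np.int64(338)), (188, np.int64(299), np.int64(339)), (196, np.int64(271), np.int64(337)), (204, np.int64(290), np.int64(337)), (212, np.int64(301), np.int64(337)), (220, np.int64(301), np.int64(337)), (228, np.int64(300), np.int64(337))]
-50 [78, 79, 78, 79, 78, 78, 78, 78, 76, 69, 57, 50, 54, 64, 71, 73, 73, 73, 73, 73, 73, 73, 73, 73, 73, 73]
30 [72, 72, 72, 72, 72, 72, 72, 72, 71, 66, 57, 48, 51, 62, 72, 75, 75, 74, 73, 73, 73, 72, 72, 72, 72, 73]
45 [71, 70, 71, 71, 71, 71, 71, 71, 70, 66, 59, 51, 53, 61, 70, 73, 74, 73, 73, 73, 73, 73, 73, 74, 74, 74]
```

```bash
cat > s.py <<'E'
from h import *
s,M=snap('wrist');o=get_obs();R=o['ee_rot']
I=s['img'];g=cv2.cvtColor(I,cv2.COLOR_RGB2GRAY).astype(np.float32)
L=np.array([449.0,15.1]);th=np.radians(-36.5);ex=np.array([np.cos(th),np.sin(th)]);ey=np.array([-ex[1],ex[0]]);Mi=np.linalg.inv(M)
r=[]
for t0 in (-60,-52,-44,28,36,44,52,60):
    out=[]
    for x in np.arange(32,48,.25):
        p=np.array([np.r_[L+x*ex+t*ey,34,1] for t in np.arange(t0-4,t0+4,.5)])@Mi.T
        uv=cv2.projectPoints(p[:,None,:3],np.zeros(3),np.zeros(3),np.array(s['camera_matrix']),np.array(s['D']))[0].reshape(-1,2).astype(np.float32)
        out.append(np.median(cv2.remap(g,uv[:,0].reshape(1,-1),uv[:,1].reshape(1,-1),cv2.INTER_LINEAR)))
    a=np.array(out);b=np.interp(np.arange(64),[8,50],[a[:16].mean(),a[40:].mean()]);r.append(((b-a)/b).clip(0)[12:44].sum()*.25)
print('yaw %.1f'%np.degrees(np.arctan2(R[1,0],R[0,0])),'Mz %.3f'%o['moment'][2],'w %.3f'%o['gripper_width'],'gap',np.round(r,2),np.median(r).round(2))
E
python3 s.py
python3 -m jog '[0,0,0,-6,0, 0,0,0,-6,0, 0,0,0,0,0]' >/dev/null; python3 s.py
python3 -m jog '[0,0,0,-3,0, 0,0,0,0,0]' >/dev/null; python3 s.py
python3 -m jog '[0,0,0,-3,0, 0,0,0,0,0]' >/dev/null; python3 s.py
python3 -m jog '[0,0,0,-3,0, 0,0,0,0,0]' >/dev/null; python3 s.py
python3 -m jog '[0,0,0,-3,0, 0,0,0,0,0]' >/dev/null; python3 s.py
```

```text
yaw -5.5 Mz -0.017 w 0.190 gap [0.59 0.64 0.65 0.58 0.6  0.54 0.54 0.45] 0.59
yaw -17.5 Mz -0.087 w 0.188 gap [0.39 0.46 0.45 0.34 0.35 0.35 0.34 0.3 ] 0.35
yaw -20.5 Mz -0.006 w 0.187 gap [0.36 0.44 0.42 0.32 0.33 0.31 0.29 0.26] 0.32
yaw -23.5 Mz 0.030 w 0.190 gap [0.3  0.36 0.38 0.27 0.29 0.26 0.25 0.24] 0.28
yaw -26.5 Mz -0.017 w 0.186 gap [0.29 0.34 0.32 0.22 0.23 0.22 0.23 0.19] 0.23
yaw -29.5 Mz -0.002 w 0.191 gap [0.26 0.29 0.3  0.19 0.19 0.21 0.19 0.14] 0.2
```

```bash

python3 -m jog '[0,0,0,-3,0, 0,0,0,0,0]' >/dev/null; python3 s.py
python3 -m jog '[0,0,0,-3,0, 0,0,0,0,0]' >/dev/null; python3 s.py
python3 -m jog '[0,0,0,-3,0, 0,0,0,0,0]' >/dev/null; python3 s.py
python3 -m jog '[0,0,0,-3,0, 0,0,0,0,0]'; python3 s.py
```

```text
yaw -32.5 Mz 0.282 w 0.187 gap [0.21 0.29 0.28 0.22 0.21 0.19 0.2  0.15] 0.21
yaw -35.5 Mz 0.117 w 0.188 gap [0.2  0.26 0.29 0.15 0.2  0.2  0.18 0.12] 0.2
yaw -38.5 Mz 0.284 w 0.183 gap [0.21 0.34 0.27 0.18 0.16 0.2  0.18 0.16] 0.19
time_s: 17.95
ee_pos: [448.8, 15.0, 111.9]
ee_rot: [[0.748, -0.663, -0.0], [-0.663, -0.748, -0.0], [0.0, 0.0, -1.0]]
wrist_force: [-2.3, -1.7, 5.6]
gripper_width: 0.19
grasp_force: 30.0
yaw -41.5 Mz -0.051 w 0.187 gap [0.22 0.31 0.25 0.2  0.2  0.19 0.18 0.15] 0.2
```

The seam stops changing past yaw −30, so the lock is at its stop, while the key or grip is slipping under 0.28 N m. I'll release and see how the key sits.

```bash
python3 -m jog '[0,0,0,0,0.5, 0,0,0,0,0.5, 0,0,0,0,0.5, 0,0,0,0,0.5, 0,0,4,0,0.5, 0,0,4,0,0.5, 0,0,1,0,0.5, 0,0,0,0,0.5]'; cat > k.py <<'E'
from h import *
s,M=snap('wrist');save('r.png',s);o=get_obs();R=o['ee_rot']
W=cloud(s,M);I=s['img'];hsv=cv2.cvtColor(I,cv2.COLOR_RGB2HSV)
m=((hsv[...,0]<8)|(hsv[...,0]>170))&(hsv[...,1]>100)&(W[...,2]>125)&(W[...,2]<160)&(np.hypot(W[...,0]-449,W[...,1]-15)<75)
q=W[m];print('tool',np.degrees(np.arctan2(R[1,0],R[0,0])),len(q),cv2.minAreaRect(q[:,:2].astype(np.float32)),'top',np.percentile(q[:,2],[20,50,80]))
c,_=cv2.findContours(m.astype(np.uint8),0,2);c=max(c,key=cv2.contourArea);w=ray(s,M,c.reshape(-1,2),141)[:,:2];print(cv2.minAreaRect(w.astype(np.float32)))
t=W[m&(W[...,2]>138)];A=np.c_[t[:,:2]-[449,15],np.ones(len(t))];print('plane',np.linalg.lstsq(A,t[:,2],rcond=None)[0])
E
python3 k.py; python3 s.py
```

```text
time_s: 19.0
ee_pos: [448.9, 15.2, 201.6]
ee_rot: [[0.747, -0.665, 0.001], [-0.665, -0.747, -0.0], [0.001, -0.0, -1.0]]
wrist_force: [0.1, 0.2, -0.4]
gripper_width: 0.502
grasp_force: 0.0
tool -41.69615888218477 3139 ((450.1659240722656, 15.067375183105469), (18.370988845825195, 108.81494903564453), 48.852386474609375) top [139.41912448 140.76804913 141.63596421]
((451.09979248046875, 14.247383117675781), (17.935943603515625, 107.93053436279297), 48.85055160522461)
plane [5.25986216e-03 4.22297008e-03 1.40797885e+02]
yaw -41.7 Mz -0.010 w 0.502 gap [0.24 0.23 0.25 0.16 0.17 0.16 0.15 0.15] 0.17
```

The key stands upright with its top at 141 mm, fully seated, and the seam is shut. But the handle at −41° doesn't fit a notch of a fully turned lock, so the key may be wedged. I'll lift it out and read the socket's angle directly.

```bash
python3 -m jog '[0,0,-4,0,0.5, 0,0,-4,0,0.5, 0,0,-1,0,0.5, 0,0,0,0,0, 0,0,0,0,0, 0,0,0,0,0, 0,0,0,0,0, 0,0,0,0,0]'; python3 -m jog '[0,0,0.2,0,0, 0,0,0.3,0,0, 0,0,0.5,0,0, 0,0,0,0,0]'; python3 ang.py
```

```text
time_s: 20.1
ee_pos: [449.2, 15.1, 112.4]
ee_rot: [[0.747, -0.665, 0.001], [-0.665, -0.747, -0.0], [0.001, -0.0, -1.0]]
wrist_force: [-0.9, -1.2, 8.1]
gripper_width: 0.188
grasp_force: 30.0
time_s: 20.6
ee_pos: [446.6, 15.7, 119.2]
ee_rot: [[0.746, -0.666, -0.007], [-0.666, -0.746, 0.001], [-0.006, 0.004, -1.0]]
wrist_force: [2.6, 2.1, -38.4]
gripper_width: 0.193
grasp_force: 30.0
tool yaw -41.72284322512565 handle 138.33319854736328 (18.001737594604492, 40.83195114135742) top z 142.84456641599388 moment [ 0.70385558 -0.44374283  0.03749795]
```

Lifting needs 38 N, so the key is wedged between two notches. The lock is on its stop, so I set the key back down and turn about 20° more to slip it into the next notch at −66°.

```bash
python3 -m jog '[0,0,-0.5,0,0, 0,0,-0.3,0,0, 0,0,0,0,0]'; 
python3 -m jog '[0,0,0,-5,0, 0,0,0,0,0]' >/dev/null; python3 s.py
python3 -m jog '[0,0,0,-5,0, 0,0,0,0,0]' >/dev/null; python3 s.py
python3 -m jog '[0,0,0,-5,0, 0,0,0,0,0]' ; python3 s.py; python3 -c "
from station import *;print(get_obs()['qpos'])"
```

```text
time_s: 21.02
ee_pos: [451.0, 14.8, 116.3]
ee_rot: [[0.747, -0.665, 0.006], [-0.665, -0.747, -0.001], [0.005, -0.003, -1.0]]
wrist_force: [-2.4, -1.5, 34.1]
gripper_width: 0.191
grasp_force: 30.0
yaw -46.7 Mz -0.023 w 0.187 gap [0.25 0.27 0.3  0.22 0.21 0.17 0.18 0.15] 0.21
yaw -51.7 Mz 0.043 w 0.187 gap [0.24 0.3  0.29 0.2  0.19 0.17 0.18 0.14] 0.2
time_s: 21.88
ee_pos: [450.8, 14.7, 116.2]
ee_rot: [[0.548, -0.836, 0.006], [-0.836, -0.548, -0.001], [0.004, -0.004, -1.0]]
wrist_force: [-3.4, -3.2, 33.6]
gripper_width: 0.19
grasp_force: 30.0
yaw -56.7 Mz 0.058 w 0.191 gap [0.2  0.27 0.28 0.18 0.21 0.18 0.16 0.14] 0.19
[-6.51318531e+00  2.26005620e+01  1.19388997e+02 -6.87242682e-02
  3.76776504e+01  1.40224744e+02]
```

```bash
python3 -m jog '[0,0,0.2,-5,0, 0,0,0,-4,0, 0,0,0,0,0]'; python3 s.py; python3 -m jog '[0,0,0.2,0,0, 0,0,0.3,0,0, 0,0,0,0,0]'; python3 ang.py
```

```text
time_s: 22.3
ee_pos: [449.5, 14.9, 116.6]
ee_rot: [[0.411, -0.912, 0.002], [-0.912, -0.411, -0.001], [0.001, -0.001, -1.0]]
wrist_force: [-2.0, -2.5, 8.3]
gripper_width: 0.188
grasp_force: 30.0
yaw -65.7 Mz 0.030 w 0.188 gap [0.19 0.27 0.26 0.19 0.18 0.17 0.17 0.14] 0.18
time_s: 22.72
ee_pos: [449.1, 15.1, 120.9]
ee_rot: [[0.412, -0.911, 0.001], [-0.911, -0.412, -0.0], [0.0, -0.0, -1.0]]
wrist_force: [0.4, -1.8, -0.4]
gripper_width: 0.189
grasp_force: 30.0
tool yaw -65.69615206084053 handle 114.58048439025879 (17.945600509643555, 40.07172775268555) top z 146.1590161842758 moment [-0.81758647 -0.06513258  0.00758847]
```

The key now lifts freely, so it has dropped into the next notch, as it would with the lock at its stop. I reseat it, let go, swing the tool back half a turn and regrasp for a gentle final tightening.

```bash
python3 -m jog '[0,0,-0.3,0,0, 0,0,-0.2,0,0, 0,0,0,0,0.5, 0,0,0,0,0.5, 0,0,0,0,0.5, 0,0,4,0,0.5, 0,0,5,0,0.5, 0,0,0,10,0.5, 0,0,0,10,0.5, 0,0,0,10,0.5]'; python3 -m jog '[0,0,0,10,0.5, 0,0,0,10,0.5, 0,0,0,10,0.5, 0,0,0,10,0.5, 0,0,0,10,0.5, 0,0,0,10,0.5, 0,0,0,10,0.5, 0,0,0,10,0.5, 0,0,0,10,0.5, 0,0,0,10,0.5]' >/dev/null;  python3 -m jog '[0,0,0,10,0.5, 0,0,0,10,0.5, 0,0,0,10,0.5, 0,0,0,10,0.5, 0,0,0,10,0.5, 0,0,0,0,0.5]'; python3 k.py; python3 s.py
```

```text
time_s: 24.02
ee_pos: [448.8, 15.3, 205.7]
ee_rot: [[0.815, -0.579, -0.0], [-0.579, -0.815, 0.0], [-0.0, 0.0, -1.0]]
wrist_force: [-0.3, 0.3, -0.1]
gripper_width: 0.501
grasp_force: 0.0
time_s: 26.02
ee_pos: [448.8, 15.3, 205.5]
ee_rot: [[-0.41, 0.912, -0.0], [0.912, 0.41, 0.0], [0.0, -0.0, -1.0]]
wrist_force: [-0.2, -0.7, -0.0]
gripper_width: 0.501
grasp_force: 0.0
tool 114.08009760584814 2996 ((449.0661315917969, 16.698471069335938), (17.928926467895508, 108.67781066894531), 24.601396560668945) top [139.65845833 140.94729748 141.83103459]
((448.7703552246094, 17.901145935058594), (17.29170799255371, 108.51732635498047), 24.217166900634766)
plane [-8.57300836e-03 -2.91542047e-03  1.40950370e+02]
yaw 114.1 Mz -0.013 w 0.501 gap [0.14 0.22 0.22 0.11 0.16 0.17 0.15 0.16] 0.16
```

```bash
python3 -m jog '[0,0,-4,0,0.5, 0,0,-4,0,0.5, 0,0,-1.3,0,0.5, 0,0,0,0,0, 0,0,0,0,0, 0,0,0,0,0, 0,0,0,0,0, 0,0,0,0,0]'; python3 s.py
python3 -m jog '[0,0,0,-3,0, 0,0,0,0,0]' >/dev/null; python3 s.py
python3 -m jog '[0,0,0,-2,0, 0,0,0,0,0]' >/dev/null; python3 s.py
python3 -m jog '[0,0,0,-2,0, 0,0,0,0,0]' >/dev/null; python3 s.py
```

```text
time_s: 27.12
ee_pos: [449.2, 15.2, 113.4]
ee_rot: [[-0.412, 0.911, 0.001], [0.911, 0.412, -0.0], [-0.001, 0.001, -1.0]]
wrist_force: [-0.5, -0.8, 8.3]
gripper_width: 0.186
grasp_force: 30.0
yaw 114.3 Mz -0.019 w 0.189 gap [1.98 0.47 0.11 0.15 0.21 0.2  0.19 0.12] 0.19
yaw 111.3 Mz 0.004 w 0.190 gap [0.54 0.36 0.01 0.13 0.16 0.18 0.17 0.14] 0.16
yaw 109.3 Mz 0.033 w 0.191 gap [0.   0.23 1.28 0.13 0.18 0.16 0.16 0.16] 0.16
yaw 107.3 Mz 0.049 w 0.187 gap [0.43 0.03 1.05 0.14 0.15 0.15 0.18 0.15] 0.15
```

```bash
for i in 1; do :; done
python3 -m jog '[0,0,0,-2,0, 0,0,0,0,0]' >/dev/null; python3 s.py
python3 -m jog '[0,0,0,-2,0, 0,0,0,0,0]' >/dev/null; python3 s.py
```

```text
yaw 105.3 Mz 0.009 w 0.187 gap [0.54 0.18 0.19 0.13 0.17 0.16 0.19 0.16] 0.17
yaw 103.3 Mz 0.104 w 0.188 gap [0.13 2.22 0.   0.15 0.16 0.18 0.18 0.14] 0.15
```

```bash

python3 -m jog '[0,0,0,-1.5,0, 0,0,0,0,0]' >/dev/null; python3 s.py
python3 -m jog '[0,0,0,-1.5,0, 0,0,0,0,0]' >/dev/null; python3 s.py
```

```text
yaw 101.8 Mz 0.167 w 0.187 gap [0.15 2.18 0.62 0.14 0.18 0.18 0.18 0.15] 0.18
yaw 100.3 Mz 0.213 w 0.187 gap [1.29 2.01 2.15 0.13 0.18 0.17 0.16 0.13] 0.17
```

Torque climbs steadily to 0.21 N m, well above the 0.06 N m drag, with the seam unchanged, so this is the hard stop. I release in place and check.

```bash
python3 -m jog '[0,0,0,0,0.5, 0,0,0,0,0.5, 0,0,0,0,0.5, 0,0,0,0,0.5, 0,0,4,0,0.5, 0,0,5,0,0.5, 0,0,3,0,0.5, 0,0,0,0,0.5, 0,0,0,0,0.5]'; python3 k.py; python3 s.py
```

```text
time_s: 30.4
ee_pos: [448.5, 15.2, 231.9]
ee_rot: [[-0.179, 0.984, -0.001], [0.984, 0.179, 0.0], [0.0, -0.001, -1.0]]
wrist_force: [-0.7, -0.3, 0.2]
gripper_width: 0.499
grasp_force: 0.0
tool 100.30044151817403 2504 ((449.3329162597656, 16.98471450805664), (17.962419509887695, 107.8823013305664), 11.70881175994873) top [139.64126    140.91875658 141.83817215]
((449.17327880859375, 17.87765121459961), (17.614845275878906, 108.28874969482422), 11.697992324829102)
plane [-9.86749640e-03 -2.50527035e-03  1.40951795e+02]
yaw 100.3 Mz 0.025 w 0.501 gap [0.22 0.63 0.   0.11 0.17 0.19 0.15 0.16] 0.16
```

View pics/r.png

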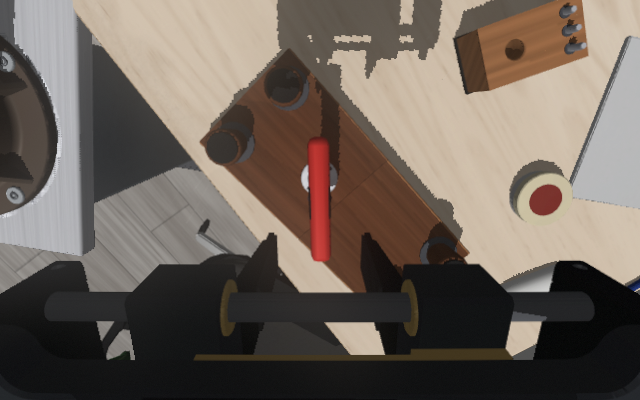

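The key stands upright and fully seated in the lock (red bar from (318,140) to (320,260), collar at (319,178)). The seam is closed, the tin at (542,193) hasn't been touched, and the gripper is clear. Handing in.

```bash
python3 -c "
from station import *;print(sign_off())"
```

```text
the job is handed in; nothing more can be done
None
```

The larger red key is seated fully and left standing upright in the lock, turned clockwise to its stop with the seam shut to a thin line, and nothing else was touched; on the way it over-twisted and wedged once, needing a 38 N pull at the wrist and a slip to the next notch before the final tightening.

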